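Load a feed roller into its carrier and hold the carrier level

ROBOT

A 6-joint arm with a two-finger parallel gripper is mounted at the origin on a cart in front of the work surface, level with it; the furniture and walls round the work are solid. World frame = base frame: x ahead of the robot, y to its left, z up, the work surface at z = 0. Lengths are in mm, angles in rad, forces in N, time in s.
With the tool pointing down it reaches from about 350 to 875 mm from the base axis. Payload 4.2 kg.
Tool frame: the origin (TCP) lies between the finger pads, 19 mm behind the fingertips; this is the grasp point; z points along the fingers, y is the line along which they close (so a half turn about z gives the same grasp; the last joint's range is limited). The gripper opens to 85 mm and grips with 20 to 120 N. Pads are 22 mm wide; open, the fingers measure 114 mm over their backs; the gripper's body (76 mm by 85 mm) begins 54 mm behind the grasp point. The pads swing forward as they close: fully open they stand 13 mm farther back than shut.
Start: joints at [1.505, 0.385, 0.008, 0, -1.194, -0.259], TCP at [199.417, 592.311, 250.012] pointing down, gripper open.
Joint ranges: [-3.14, 3.14], [-1.21, 2.06], [-1.07, 1.41], [-3.16, 2.05], [-2.99, -0.16], [-3.1, 3.1]. Speed limits (rad/s): [2.79, 2.79, 3.14, 3.14, 3.14, 3.14].

INTERFACE

Orientations are given as a unit quaternion [x, y, z, w].
In Python, from bench import arm gives the robot as it stands. The module is installed in compiled form; this text tells all that it offers.
- The arm moves only by the tool drive_tool, never from a script. Its argument "targets" is a list of rows, each a list of 5 numbers: the closure, from -1 (fully open) to 1 (shut), then the shift along the tool's x, y, z in mm, then the turn about the tool's z in degrees. In form: [[grip, tx, ty, tz, roll], ...]. A call has 1 to 12 rows; each row is the pose to reach, as a shift and turn from the pose commanded when the call began, along the tool's axes at that moment; what a row does not reach only later rows make up. A row lasts 1/10 s, in which the tool goes at most 50 mm and 8.59 degrees, less where a joint would pass 70% of its speed; a pose out of reach is approached as far as the arm can. A call with a gripper value outside its range is refused whole. The fingers move at their own pace and stop on an object; the grip force is fixed at half the most. Time passes only in rows, so rows that repeat a pose let the fingers close. It gives the time, the measured TCP pose, the force, the opening and the grip force at its end, in the units of the state.
- arm.read_state(): the state, without advancing time (a new reading comes with each control period).
- arm.get_image(name): name is "scene" or "top" or "wrist"; returns the picture (420x560x3 uint8, blue, green, red); there is no depth.
- arm.camera_params(name): a dict with "fov_y" (degrees; the focal length in pixels is half the picture's height over the tangent of half this angle, whatever the lens; pixels are square), "cx", "cy" (the principal point, pixels), "D" ([k1, k2, p1, p2, k3] as OpenCV has them; the pictures are not rectified), "rvec" (rotation vector, rad) and "tvec" (3), from world to camera coordinates, as OpenCV has them; the wrist camera has in their place "tool_from_camera" (4x4, takes a point from camera to tool coordinates, whose origin is the TCP and whose axes are the flange's). Camera axes: x right, y down, z forward; pixel columns grow to the right and rows downward; lengths in mm; the calibration is good to about 2 mm. A picture is of the moment at which its call begins: read the wrist's pose just before it. camera_params takes no time and is no camera call.
- arm.job_done(): hands the job in; it is judged then, once.
The state is a dict: "clock": time; "joints": joint angles; "joint_vel": joint speeds; "joint_efforts": joint torques, N m; "position": TCP position; "ee_rot": TCP orientation; "contact_force": force on the tool from outside, world axes, zero at the start; "wrist_torque": the same for the moment, N m; "gripper_width": finger opening in mm; "grasp_force": force on a finger pad.
Only numpy, scipy, OpenCV 4.12 (cv2) and the standard library are available. Lean on these libraries where they do the work, as an engineer would, in place of code of your own. Each camera call takes 0.05 s, during which the arm holds its last target. There are 200 camera calls.

TASK

Lay the upright feed roller on its side in the empty saddle of the roller carrier, beside the roller already lying there; lower it in rather than dropping it, and let go of it while the carrier still stands on the bench. Then take the carrier by its handle and lift it level with both rollers in it until its underside is at least 12 cm above the bench. Finish while still holding it there by the handle, steady and level, touching neither roller, and do not disturb the oil bottle, the sanding block or the roll of tape.

Things in the scene. Friction and masses are not known exactly. Their poses are not given: they have to be found in the camera images.
- carrier: Loose roller carrier, 0.4 kg, 164 (x) x 200 (y) x 122 (z) mm. Origin at the centre of its underside, z up, y along its two saddles: x = -55 (empty, on the robot's side) and x = +55 (holds the other roller). 8 mm plywood base; low end lips at both y ends (inner faces at y = +-93, tops 34 mm above the underside); bar handle in the middle. Yaw within 0.5 rad of 0.
- empty_saddle (a point): Where the middle of the roller's axis belongs: carrier frame (-55, 0, 45) mm. The saddle is two black 90-degree vees, y from 16 to 34 and -34 to -16, arms reaching 23 mm either side of the axis and ending 4 mm below it. Beyond them, from y = +-34 out to the lips, only the base lies under the roller, so fingers fit there.
- handle (a point): Centre of the handle's wooden grip bar, carrier frame (0, 0, 110) mm: bar 20 mm wide (x), 78 mm long (y), 24 mm high (z), on two 10 mm round steel posts at y = -28 and +28. Above the centre of mass of the loaded carrier.
- roller: The roller to load: loose round feed roller, 36 mm diameter, 170 mm long, 0.18 kg, black rubber sleeve with 20 mm of bare aluminium at both ends, both ends flat and alike. Stands upright on the bench at the start. Origin at the centre of the end it stands on, z along its axis.
- roller_mid (a point): Middle of that roller's axis, 85 mm from either end.
- twin_roller: An identical loose roller already lying in the carrier's saddle at x = +55. Origin at its middle, y along its axis.
- oil_bottle: Bystander: brown oil bottle with a spout, 48 mm diameter, 134 mm high, standing. Origin at the centre of its foot.
- sanding_block: Bystander: sanding block, 63 x 116 x 31 mm, lying flat. Origin at the centre of its underside.
- insulating_tape: Bystander: roll of black tape, 58 mm diameter, 18 mm high, lying flat. Origin at the centre of its underside.
Things that resemble listed ones, but are neither listed nor needed, are in the scene too. Leave any purple look-alike of the twin_roller alone.

How it is judged:
By the outcome, as a careful person would: the job done as asked, in the order asked, and still so for the second after the job is handed in, while the arm keeps its last pose, push and grip.
It also fails if it takes over 54 s, if anything falls off the work surface, if the arm or the gripper's body presses on something with over 40 N, if the wrist force passes 120 N, or if a joint passes its speed limit or range.

## Working session

There is one attempt and no reset: what is moved stays moved. The work goes in short steps, Python scripts to look and compute and a tool call to move; the robot and the scene stay as the last step left them, time stands still between calls to the robot, and variables do not carry over. Pictures are saved under pics/ and viewed, at most 10 in all, crops included, and the job is handed in when it is done.

Besides the shell and the picture viewer there is one more tool, called after ">>>" as a command line: name --pt "numbers of a row" for each row, then --argument value for the rest. drive_tool: Moves the arm, as the interface text tells. Its arguments: {"type":"object","properties":{"targets":{"type":"array","items":{"type":"array","items":{"type":"number"}}}},"required":["targets"]}

```bash
mkdir -p pics; python3 - <<'E'
from bench import arm
import cv2,numpy as np
s=arm.read_state();print(s)
for n in ("scene","top","wrist"):
    im=arm.get_image(n);cv2.imwrite(f"pics/{n}0.png",im)
    print(n,arm.camera_params(n))
E
```

```text
{'clock': 0.0, 'joints': array([ 1.50459778e+00,  3.85564958e-01,  6.60322800e-03, -5.00507679e-04,
       -1.19401633e+00, -2.58582528e-01]), 'joint_vel': array([ 5.24626539e-04, -5.55763444e-05, -1.20523186e-03, -2.44098617e-04,
       -6.79308992e-05, -4.73588032e-04]), 'joint_efforts': array([-6.63459341e-04, -3.92292416e+01,  1.88407212e+01,  4.18644235e+00,
       -4.66984420e-03,  9.39026563e-07]), 'position': array([199.25421329, 591.79932237, 248.9074131 ]), 'ee_rot': array([ 9.86828061e-01, -1.61768766e-01, -1.26752756e-04,  1.10816416e-03]), 'contact_force': array([-0.08040195, -0.93891837,  0.81082768]), 'wrist_torque': array([-0.01986034,  0.00077147,  0.0549857 ]), 'grasp_force': 0.0, 'gripper_width': 85.28232790848581}
scene {'fov_y': 51.58489629780138, 'cx': 284.47786977575794, 'cy': 219.08371568545235, 'D': array([-0.09776642,  0.        ,  0.        ,  0.        ,  0.        ]), 'rvec': array([ 2.13760701, -0.71578684,  0.33507086]), 'tvec': array([-341.69113875,  310.92274906,  866.41777645])}
top {'fov_y': 57.2723431356094, 'cx': 276.9161795389016, 'cy': 211.4762116861661, 'D': array([-0.07333225,  0.        ,  0.        ,  0.        ,  0.        ]), 'rvec': array([ 2.16925214, -2.19417073,  0.01016641]), 'tvec': array([122.68371902, 524.26919098, 933.82207343])}
wrist {'fov_y': 63.05456167897954, 'cx': 274.76931322397104, 'cy': 215.23961070409098, 'D': array([-0.07923606,  0.        ,  0.        ,  0.        ,  0.        ]), 'tool_from_camera': array([[-7.27592609e-04, -9.44313135e-01, -3.29047374e-01,
         8.52496321e+01],
       [ 9.99999735e-01, -6.75209763e-04, -2.73465083e-04,
        -2.66936325e-01],
       [ 3.60606698e-05, -3.29047486e-01,  9.44313375e-01,
        -1.24370498e+02],
       [ 0.00000000e+00,  0.00000000e+00,  0.00000000e+00,
         1.00000000e+00]])}
```

View pictures.

View pics/scene0.png

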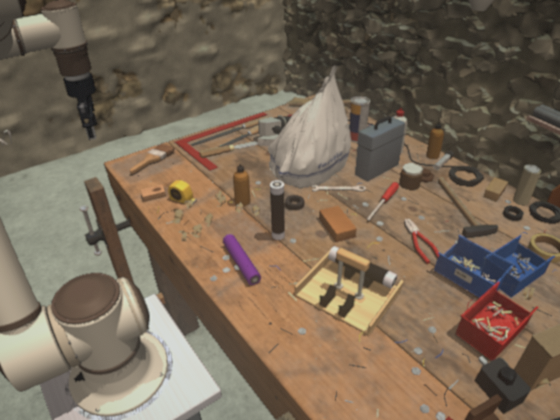

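View pics/top0.png

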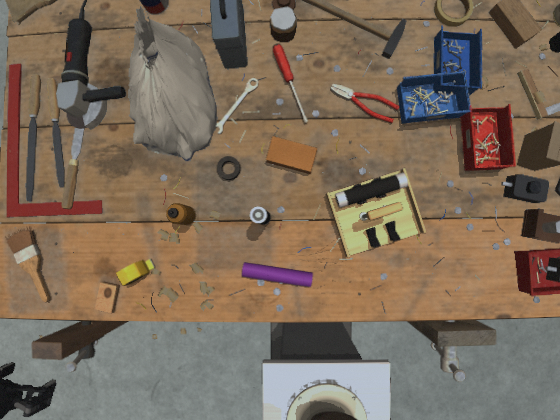

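```bash
cat > h.py <<'E'
import cv2,numpy as np
from bench import arm
from scipy.spatial.transform import Rotation as R
def ray(n,uv,st=None):
    p=arm.camera_params(n);f=210/np.tan(np.radians(p['fov_y']/2))
    K=np.array([[f,0,p['cx']],[0,f,p['cy']],[0,0,1]])
    q=cv2.undistortPoints(np.array(uv,float).reshape(-1,1,2),K,p['D']).reshape(-1,2)
    d=np.c_[q,np.ones(len(q))]
    if n=='wrist':
        T=p['tool_from_camera'];Rw=R.from_quat(st['ee_rot']).as_matrix()
        return Rw@T[:3,3]+st['position'],d@(Rw@T[:3,:3]).T
    Rm=cv2.Rodrigues(p['rvec'])[0]
    return -Rm.T@p['tvec'],d@Rm
def onz(n,uv,z,st=None):
    o,d=ray(n,uv,st);return o+d*((z-o[2])/d[:,2])[:,None]
E
python3 - <<'E'
from h import *
im=cv2.imread('pics/top0.png')
hsv=cv2.cvtColor(im,cv2.COLOR_BGR2HSV)
print('rol',onz('top',[[259,215]],170)); print('bottle',onz('top',[[180,213]],134));print('tape',onz('top',[[228,168]],18));print('block',onz('top',[[291,154]],31));print('purple',onz('top',[[243,271],[312,280]],18))
c=cv2.resize(im[160:290,230:440],None,fx=3.6,fy=3.6,interpolation=cv2.INTER_CUBIC)
cv2.imwrite('pics/c1.png',c)
print(hsv[240,350],hsv[225,345],hsv[235,410],hsv[250,330])
E
```

```text
rol [[511.85447603 148.24950002 170.        ]]
bottle [[519.52834297 323.91991526 134.        ]]
tape [[634.91603165 236.8453099   18.        ]]
block [[664.59128895  80.26782777  31.        ]]
purple [[380.53300585 201.21015459  18.        ]
 [357.53777109  32.91244035  18.        ]]
[ 35  80 192] [ 35  76 192] [ 32  76 177] [ 20  61 160]
```

View pics/c1.png

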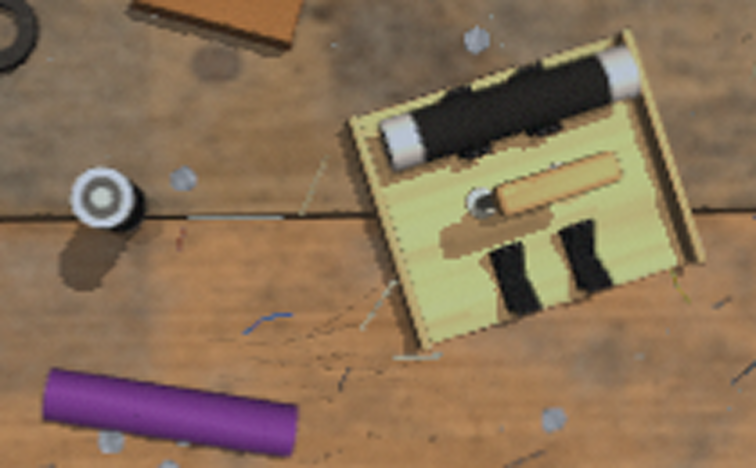

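```bash
python3 - <<'E'
from h import *
f=lambda P:np.array(P)/3.6+[230,160]-0.36
L=onz('top',f([[350,119],[424,349],[629,32],[703,262]]),34)[:,:2];print('lip',L,L.mean(0))
e=L[[0,1]].mean(0)-L[[2,3]].mean(0);print(np.linalg.norm(e),np.arctan2(-e[0],e[1]),)
print(np.linalg.norm(L[0]-L[1]),np.linalg.norm(L[2]-L[3]))
B=onz('top',f([[497,199],[620,166]]),120)[:,:2];e=B[0]-B[1];print('bar',B.mean(0),np.linalg.norm(e),np.arctan2(-e[0],e[1]))
V=onz('top',f([[515,279],[585,257]]),38)[:,:2];e=V[0]-V[1];print('vee',V.mean(0),np.arctan2(-e[0],e[1]),np.linalg.norm(e))
T=onz('top',f([[390,143],[630,70]]),55)[:,:2];e=T[0]-T[1];print('twin',T.mean(0),np.arctan2(-e[0],e[1]),np.linalg.norm(e))
# roller check from scene cam
print('rol scene top',onz('scene',[[278,186]],170),'foot',onz('scene',[[278,236]],0))
E
```

```text
lip [[ 568.54112231   -4.8661031 ]
 [ 414.69697379  -51.56830461]
 [ 624.86193901 -193.30014764]
 [ 470.09360928 -238.86071731]] [ 519.54841109 -122.14881817]
195.9918109237076 0.28901207046514055
160.7766079361616 161.33505941366064
bar [ 520.52710821 -122.21612121] 77.47630801117215 0.2488537467991002
vee [ 467.5060104  -135.39309462] 0.29032801414926396 48.821131925362
twin [ 573.56213629 -107.79687674] 0.2830356692117422 164.8003687548782
rol scene top [[512.30964594 139.361048   170.        ]] foot [[5.13787181e+02 1.47189016e+02 1.13686838e-13]]
```

```bash
cat >> h.py <<'E'
def rel(x,y,z,yaw):
    "tool shift and roll to bring the TCP to x,y,z with tool x at world angle yaw (deg)"
    s=arm.read_state();Rw=R.from_quat(s['ee_rot']).as_matrix()
    a=np.degrees(np.arctan2(Rw[1,0],Rw[0,0]))
    print(s['clock'],s['position'].round(1),'yaw',a.round(2),'w',s['gripper_width'],'shift',(Rw.T@(np.array([x,y,z])-s['position'])).round(1),'roll',round(a-yaw,2))
E
python3 -c "
from h import *
rel(512,147,250,-73.8)"
```

```text
0.15 [199.3 591.9 249.1] yaw -18.62 w 85.47526097135933 shift [ 4.384e+02  3.218e+02 -2.000e-01] roll 55.18
```

>>> drive_tool --pt "-1 40 30 0 5" --pt "-1 80 59 0 10" --pt "-1 120 88 0 15" --pt "-1 160 117 0 20" --pt "-1 200 147 0 26" --pt "-1 240 176 0 31" --pt "-1 280 206 0 36" --pt "-1 320 235 0 41" --pt "-1 360 264 0 46" --pt "-1 400 294 0 51" --pt "-1 438 322 0 55.2" --pt "-1 438 322 0 55.2"

```text
clock: 1.35
position: [513.7, 143.2, 249.4]
ee_rot: [0.797, -0.604, 0.0, 0.001]
contact_force: [-0.9, 0.9, -0.2]
gripper_width: 85.6
grasp_force: 0.0
```

```bash
python3 -c "
from h import *
rel(512,147,130,-73.8)
cv2.imwrite('pics/w1.png',arm.get_image('wrist'))"
```

```text
1.35 [513.7 143.2 249.4] yaw -74.27 w 85.60255999268944 shift [ -4.2   0.5 119.4] roll -0.47
```

View pics/w1.png

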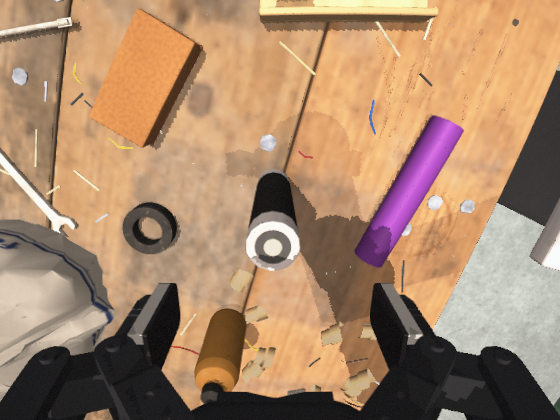

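```bash
python3 -c "
from h import *
s=arm.read_state()
p=onz('wrist',[[273,247]],170,s)[0];print(p)
rel(p[0],p[1],130,-73.8)"
```

```text
[511.92136002 153.04603237 170.        ]
1.4 [512.6 144.9 249.4] yaw -74.1 w 85.35204205251668 shift [ -8.   -1.7 119.4] roll -0.3
```

>>> drive_tool --pt "-1 -3 0 20 0" --pt "-1 -3 0 45 0" --pt "-1 -3 0 70 0" --pt "-1 -3 0 95 0" --pt "-1 -3 0 119 0" --pt "-1 -3 0 119 0" --pt "-1 -3 0 119 0"

```text
clock: 2.1
position: [510.8, 151.0, 131.3]
ee_rot: [0.8, -0.6, 0.0, 0.0]
contact_force: [-0.3, 0.9, 1.0]
gripper_width: 85.5
grasp_force: 0.0
```

```bash
python3 -c "
from h import *
rel(512,149,130,-73.8)
s=arm.read_state()
cv2.imwrite('pics/w2.png',arm.get_image('wrist'))"
```

```text
2.1 [510.8 151.  131.3] yaw -73.7 w 85.47780439028044 shift [ 2.3 -0.6  1.3] roll 0.1
```

View pics/w2.png

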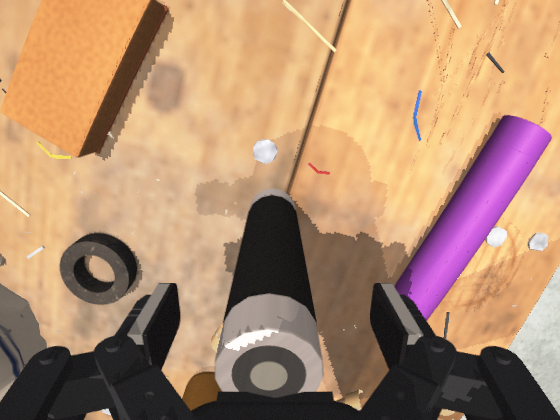

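```bash
python3 -c "
from h import *
s=arm.read_state()
p=onz('wrist',[[268,374]],170,s)[0]
rel(p[0],p[1],130,-73.8)"
```

```text
2.15 [511.4 151.2 132.2] yaw -73.71 w 85.57850812522959 shift [-0.1 -2.7  2.2] roll 0.09
```

>>> drive_tool --pt "-0.3 0 -2.5 1 0" --pt "0 0 -2.5 1 0" --pt "0.3 0 -2.5 1 0" --pt "1 0 -2.5 1 0" --pt "1 0 -2.5 1 0" --pt "1 0 -2.5 1 0" --pt "1 0 -2.5 1 0" --pt "1 0 -2.5 1 0"

```text
clock: 2.95
position: [513.7, 151.0, 130.8]
ee_rot: [0.8, -0.6, 0.0, -0.0]
contact_force: [-0.9, -0.0, 6.8]
gripper_width: 34.5
grasp_force: 60.0
```

>>> drive_tool --pt "1 0 0 -10 0" --pt "1 -15 0 -20 0" --pt "1 -40 0 -20 0" --pt "1 -65 0 -20 0" --pt "1 -80 0 -20 0" --pt "1 -80 0 -20 0" --pt "1 -80 0 -12 0" --pt "1 -80 0 -6 0" --pt "1 -80 0 -2 0" --pt "1 -80 0 0 0" --pt "1 -80 0 1 0" --pt "1 -80 0 1 0"

```text
clock: 4.15
position: [490.9, 226.8, 130.8]
ee_rot: [0.8, -0.601, 0.0, 0.001]
contact_force: [-4.4, -1.8, 11.2]
gripper_width: 35.2
grasp_force: 61.6
```

>>> drive_tool --pt "1 5 0 0 0" --pt "1 10 0 0 0" --pt "1 15 0 0 0" --pt "1 20 0 0 0" --pt "1 26 0 0 0" --pt "1 33 0 1 0" --pt "1 40 0 2 0" --pt "1 46 0 3 0" --pt "1 46 0 3 0"

```text
clock: 5.05
position: [506.2, 184.2, 130.1]
ee_rot: [0.8, -0.6, 0.002, -0.003]
contact_force: [-3.3, 0.5, 17.4]
gripper_width: 34.6
grasp_force: 59.9
```

```bash
python3 -c "
from h import *
rel(490.9,226.8,130.8,-73.8)
a=arm.get_image('wrist');b=cv2.resize(arm.get_image('scene')[110:320,200:400],None,fx=2,fy=2)
cv2.imwrite('pics/w3.png',np.hstack([cv2.resize(a,None,fx=.714,fy=.714),cv2.resize(b,(286,300))]))"
```

```text
5.05 [506.2 184.2 130.1] yaw -73.78 w 34.62152264271886 shift [-45.2   2.8  -0.6] roll 0.02
```

View pics/w3.png

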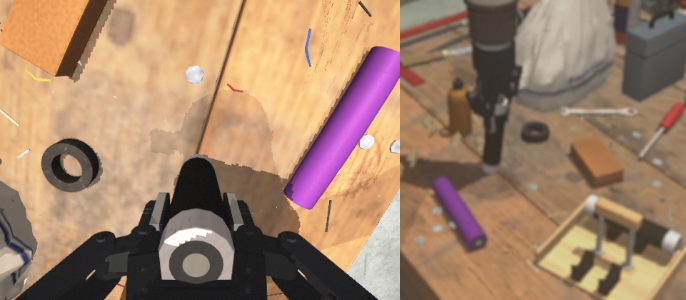

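>>> drive_tool --pt "1 0 0 -6 0" --pt "1 -20 0 -8 0" --pt "1 -45 0 -8 0" --pt "1 -58 0 -8 0" --pt "1 -58 0 -8 0" --pt "1 -58 0 -5 0" --pt "1 -58 0 -3 0" --pt "1 -58 0 -2 0" --pt "1 -58 0 -2 0" --pt "1 -58 0 -2 0"

```text
clock: 6.15
position: [488.0, 238.7, 130.3]
ee_rot: [0.8, -0.601, 0.0, -0.0]
contact_force: [-5.2, -0.0, 13.0]
gripper_width: 35.1
grasp_force: 60.5
```

>>> drive_tool --pt "1 0 0 -1 0" --pt "1 0 0 -1 0" --pt "0.1 0 0 -1 0" --pt "0 0 0 -1 0" --pt "-0.3 0 0 -1 0" --pt "-0.3 0 0 -1 0" --pt "-0.3 0 0 -1 0"

```text
clock: 6.85
position: [487.7, 239.1, 128.8]
ee_rot: [0.8, -0.601, -0.0, 0.0]
contact_force: [-0.2, 0.2, -0.8]
gripper_width: 55.7
grasp_force: 0.0
```

>>> drive_tool --pt "-0.3 0 0 -20 0" --pt "-0.3 0 0 -40 0" --pt "-0.3 0 0 -53 0" --pt "-0.3 0 0 -53 0" --pt "-0.3 0 0 -53 0" --pt "-0.3 0 0 -53 0"

```text
clock: 7.45
position: [487.1, 238.9, 180.9]
ee_rot: [0.8, -0.601, -0.0, 0.001]
contact_force: [-0.0, -0.1, -0.6]
gripper_width: 55.4
grasp_force: 0.0
```

```bash
python3 -c "
from h import *
rel(490.9,226.8,184,-73.8)
cv2.imwrite('pics/w4.png',arm.get_image('wrist'))"
```

```text
7.45 [487.1 238.9 180.9] yaw -73.82 w 55.44470356210369 shift [12.7 -0.3 -3.1] roll -0.02
```

View pics/w4.png

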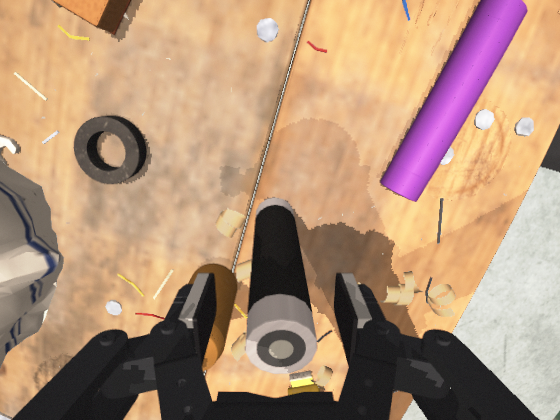

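>>> drive_tool --pt "0 0 0 0 0" --pt "0.1 0 0 0 0" --pt "1 0 0 0 0" --pt "1 0 0 0 0" --pt "1 0 0 0 0" --pt "1 0 0 0 0"

```text
clock: 8.1
position: [487.8, 239.4, 182.3]
ee_rot: [0.8, -0.6, 0.0, -0.0]
contact_force: [-0.1, -0.6, 2.5]
gripper_width: 25.5
grasp_force: 52.9
```

```bash
python3 -c "
from h import *
rel(490.9,226.8,184,-73.8)
cv2.imwrite('pics/w5.png',arm.get_image('wrist'))"
```

```text
8.1 [487.8 239.4 182.3] yaw -73.8 w 25.542055307017193 shift [13.   0.6 -1.7] roll -0.0
```

View pics/w5.png

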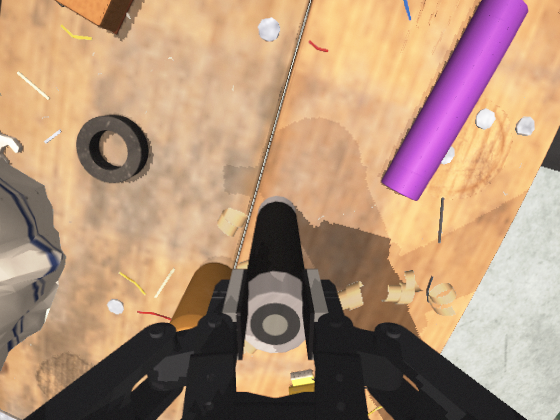

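```bash
python3 -c "
from h import *
s=arm.read_state();Rw=R.from_quat(s['ee_rot']).as_matrix()
for uv in ([275,322],[281,349]):
  p=onz('wrist',[uv],170,s)[0];print(p,Rw.T@(p-s['position']))
b=cv2.resize(arm.get_image('scene')[80:280,200:400],None,fx=3,fy=3,interpolation=cv2.INTER_CUBIC);cv2.imwrite('pics/s5.png',b)
"
```

```text
[483.52214195 255.66777286 170.        ] [-16.81388963  -0.41604954  12.27548261]
[476.14259698 270.42668484 170.        ] [-33.04530883   2.55450526  12.27684266]
```

View pics/s5.png

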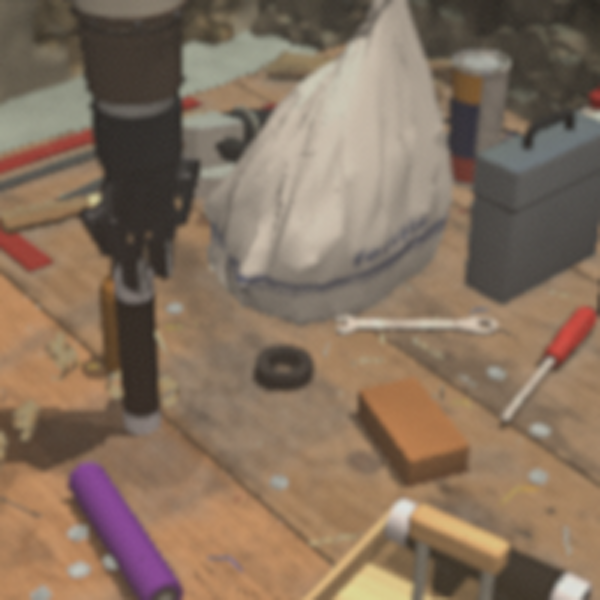

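```bash
python3 -c "
from h import *
s=arm.read_state();Rw=R.from_quat(s['ee_rot']).as_matrix();print(s['position'])
t=lambda p:(Rw.T@(p-s['position'])).round(1)
for uv in ([275,197],[277,199]): p=onz('wrist',[uv],0,s)[0];print('base far edge',p,t(p))
p=onz('scene',[[247.3,223.5]],0)[0];print('scene base near edge',p,t(p))
p=onz('scene',[[246.5,220]],0)[0];print('scene base c',p,t(p))
p=onz('scene',[[245.3,179.5]],150)[0];print('scene ring bottom',p,t(p))
cam=arm.camera_params('scene');Rm=cv2.Rodrigues(cam['rvec'])[0];print('cam',-Rm.T@cam['tvec'])
"
```

```text
[487.82837639 239.43393319 182.30097946]
base far edge [487.02639655 243.3433799    0.        ] [ -3.9  -0.2 182.3]
base far edge [484.69289057 244.68874919   0.        ] [ -5.9   1.7 182.3]
scene base near edge [476.54231978 245.60151455   0.        ] [ -9.    9.2 182.3]
scene base c [483.55702703 260.73147041   0.        ] [-21.6  -1.7 182.3]
scene ring bottom [479.35262216 242.33479318 150.        ] [-5.1  7.4 32.3]
cam [ -13.55271031 -603.84206341  774.1425192 ]
```

>>> drive_tool --pt "0 0 0 0 0" --pt "-0.4 0 0 0 0" --pt "-0.4 0 0 0 0" --pt "-0.4 0 0 0 0" --pt "-0.4 -10 0 0 0" --pt "-0.4 -21 0 0 0" --pt "-0.4 -21 0 0 0" --pt "-0.4 -21 0 0 0" --pt "-0.4 -21 0 0 0"

```text
clock: 9.1
position: [481.7, 259.6, 182.0]
ee_rot: [0.8, -0.6, -0.0, 0.0]
contact_force: [0.6, -0.8, -0.3]
gripper_width: 59.4
grasp_force: 0.0
```

```bash
python3 -c "
from h import *
s=arm.read_state();Rw=R.from_quat(s['ee_rot']).as_matrix();print(s['position'])
im=arm.get_image('wrist');cv2.imwrite('pics/w6.png',im)
h=cv2.cvtColor(im,cv2.COLOR_BGR2HSV)
m=((h[...,1]<50)&(h[...,2]>110)).astype(np.uint8);m[:,:200]=0;m[:,350:]=0;m[:250]=0
n,l,st,c=cv2.connectedComponentsWithStats(m)
for i in range(1,n):
  if st[i,4]>60: print(st[i],c[i],Rw.T@(onz('wrist',[c[i]],170,s)[0]-s['position']))
"
```

```text
[481.69329172 259.55276217 181.97119292]
[ 238  250   77   69 3725] [275.65718121 278.79409396] [ 6.93523321 -0.10733466 11.97199617]
[291 356  21   9  82] [300.46341463 360.13414634] [-39.89974166  12.39517116  11.96856698]
```

View pics/w6.png

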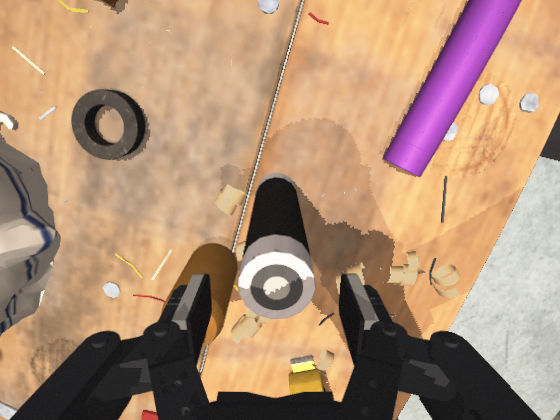

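>>> drive_tool --pt "-0.4 4 0 8 0" --pt "-0.4 4 0 16 0" --pt "-0.4 4 0 22 0" --pt "-0.4 4 0 22 0" --pt "0 4 0 22 0" --pt "0.1 4 0 22 0" --pt "1 4 0 22 0" --pt "1 4 0 22 0" --pt "1 4 0 22 0" --pt "1 4 0 22 0" --pt "1 4 0 22 0"

```text
clock: 10.25
position: [483.2, 255.8, 160.5]
ee_rot: [0.8, -0.6, 0.0, -0.0]
contact_force: [-0.8, -0.3, 4.6]
gripper_width: 34.4
grasp_force: 60.2
```

>>> drive_tool --pt "1 7 0 1 0" --pt "1 14 0 1 0" --pt "1 21 0 1 0" --pt "1 28 0 1.5 0" --pt "1 35 0 2 0" --pt "1 42 0 3 0" --pt "1 49 0 4 0" --pt "1 56 0 5.5 0" --pt "1 56 0 5.5 0"

```text
clock: 11.15
position: [499.2, 201.7, 154.9]
ee_rot: [0.799, -0.601, 0.0, -0.001]
contact_force: [-1.1, 1.0, 5.4]
gripper_width: 34.4
grasp_force: 63.7
```

```bash
cat >> h.py <<'E'
def base(name):
    "pixels of the aluminium/black in front of the TCP in the wrist view: bottom ring far edge"
    s=arm.read_state();Rw=R.from_quat(s['ee_rot']).as_matrix()
    im=arm.get_image('wrist');cv2.imwrite(f'pics/{name}.png',im)
    h=cv2.cvtColor(im,cv2.COLOR_BGR2HSV)
    m=((h[...,2]<45)).astype(np.uint8);m[:,:215]=0;m[:,335:]=0
    n,l,st,c=cv2.connectedComponentsWithStats(m)
    print('dark',[(st[i].tolist()) for i in range(1,n) if st[i,4]>150])
    m=((h[...,1]<50)&(h[...,2]>70)).astype(np.uint8);m[:,:215]=0;m[:,335:]=0
    n,l,st,c=cv2.connectedComponentsWithStats(m)
    print('alu',[(st[i].tolist(),c[i].round().tolist()) for i in range(1,n) if st[i,4]>80])
    return s,Rw,im
E
python3 -c "
from h import *
base('b1')"
```

```text
dark [[245, 247, 64, 43, 1063], [215, 270, 120, 150, 5803]]
alu [([257, 66, 24, 25, 452], [269.0, 78.0]), ([317, 268, 18, 55, 542], [327.0, 293.0]), ([215, 270, 19, 53, 572], [222.0, 294.0]), ([232, 272, 87, 94, 6409], [275.0, 319.0])]
```

>>> drive_tool --pt "1 13 0 4.5 0" --pt "1 26 0 9 0" --pt "1 33 0 12 0" --pt "1 39 0 15 0" --pt "1 45 0 19 0" --pt "1 51 0 23 0" --pt "1 57 0 27 0" --pt "1 62 0 31 0" --pt "1 68 0 36 0" --pt "1 73 0 40 0" --pt "1 73 0 40 0"

```text
clock: 12.3
position: [518.7, 131.1, 113.6]
ee_rot: [0.799, -0.601, -0.0, 0.001]
contact_force: [0.6, 0.2, 2.3]
gripper_width: 34.4
grasp_force: 61.6
```

```bash
python3 -c "
from h import *
base('b2')"
```

```text
dark [[215, 270, 120, 150, 5734], [244, 357, 56, 29, 546]]
alu [([254, 173, 26, 25, 495], [266.0, 185.0]), ([215, 270, 19, 53, 572], [222.0, 294.0]), ([317, 270, 18, 53, 537], [327.0, 293.0]), ([231, 276, 89, 95, 4945], [274.0, 322.0])]
```

>>> drive_tool --pt "1 10 0 10 0" --pt "1 19 0 21 0" --pt "1 26 0 33 0" --pt "1 33 0 45 0" --pt "1 39 0 58 0" --pt "1 43 0 70 0" --pt "1 45 0 77 0" --pt "1 46 0 81 0" --pt "1 46 0 81 0"

```text
clock: 13.25
position: [530.9, 87.2, 32.7]
ee_rot: [0.8, -0.6, -0.001, 0.001]
contact_force: [-0.8, -1.2, 1.7]
gripper_width: 34.1
grasp_force: 63.1
```

```bash
python3 -c "
from h import *
base('b3')"
```

```text
dark [[215, 270, 120, 150, 7474]]
alu [([279, 0, 56, 6, 133], [305.0, 3.0]), ([215, 270, 19, 53, 564], [222.0, 294.0]), ([317, 270, 18, 53, 528], [327.0, 293.0]), ([231, 280, 89, 99, 5367], [275.0, 336.0]), ([260, 295, 31, 22, 540], [275.0, 306.0])]
```

>>> drive_tool --pt "1 0.5 0 3 0" --pt "1 1 0 6 0" --pt "1 1 0 8 0" --pt "1 1 0 9 0" --pt "1 1 0 9 0"

```text
clock: 13.8
position: [532.2, 86.7, 24.5]
ee_rot: [0.8, -0.601, 0.0, -0.0]
contact_force: [0.3, -1.6, 1.8]
gripper_width: 34.7
grasp_force: 63.8
```

>>> drive_tool --pt "1 0 0 2 0" --pt "0.1 0 0 2 0" --pt "0 0 0 2 0" --pt "-0.15 0 0 1 0" --pt "-0.15 0 0 1 0" --pt "-0.15 0 0 1 0" --pt "-0.15 -20 0 1 0" --pt "-0.15 -40 0 1 0" --pt "-0.15 -60 0 1 0" --pt "-0.15 -70 0 1 0" --pt "-0.15 -70 0 1 0" --pt "-0.15 -70 0 1 0"

```text
clock: 15.0
position: [512.4, 153.6, 23.5]
ee_rot: [0.8, -0.6, -0.0, 0.0]
contact_force: [-0.3, -0.3, -0.1]
gripper_width: 48.8
grasp_force: 0.0
```

```bash
python3 -c "
from h import *
s,Rw,im=base('b4')
h=cv2.cvtColor(im,cv2.COLOR_BGR2HSV)
for r in range(120,330,10): print(r,h[r,265].tolist(),h[r,275].tolist(),h[r,285].tolist())
t=arm.get_image('top');cv2.imwrite('pics/t4.png',t)
h=cv2.cvtColor(t,cv2.COLOR_BGR2HSV);m=((h[...,1]<45)&(h[...,2]>130)).astype(np.uint8)
n,l,st,c=cv2.connectedComponentsWithStats(m)
for i in range(1,n):
  if 25<st[i,4]<900 and 200<c[i][0]<330 and 150<c[i][1]<270:
    p=onz('top',[c[i]],25)[0];print(st[i],c[i].round(),p.round(),(Rw.T@(p-s['position'])).round())
"
```

```text
dark [[215, 173, 120, 247, 12831], [215, 272, 8, 71, 414], [327, 272, 8, 68, 396]]
alu [([227, 114, 98, 67, 6124], [275.0, 147.0])]
120 [0, 0, 254] [15, 2, 253] [120, 1, 254]
130 [120, 1, 255] [120, 1, 255] [120, 1, 255]
140 [120, 1, 255] [120, 1, 255] [120, 1, 255]
150 [120, 1, 255] [120, 1, 255] [0, 0, 254]
160 [120, 1, 255] [120, 1, 255] [0, 0, 254]
170 [120, 1, 255] [120, 1, 255] [0, 0, 254]
180 [105, 2, 253] [90, 1, 252] [0, 0, 252]
190 [16, 46, 61] [17, 38, 61] [13, 39, 59]
200 [11, 38, 53] [19, 38, 53] [10, 42, 54]
210 [17, 34, 53] [11, 54, 52] [10, 29, 52]
220 [21, 34, 53] [13, 41, 56] [21, 46, 55]
230 [13, 42, 54] [13, 33, 54] [11, 38, 54]
240 [13, 41, 56] [11, 39, 52] [13, 45, 51]
250 [15, 37, 55] [20, 43, 53] [20, 30, 51]
260 [13, 42, 54] [17, 43, 53] [17, 44, 52]
270 [11, 39, 52] [23, 38, 53] [15, 47, 54]
280 [11, 38, 53] [9, 32, 55] [13, 36, 49]
290 [4, 38, 54] [17, 42, 54] [19, 38, 53]
300 [15, 38, 54] [14, 53, 53] [19, 38, 53]
310 [9, 34, 53] [15, 31, 33] [0, 33, 31]
320 [173, 35, 29] [60, 17, 30] [165, 31, 33]
[283 202  12  14 112] [289. 209.] [532.  88.  25.] [69. -0. -2.]
```

```bash
python3 -c "
from h import *
s=arm.read_state();Rw=R.from_quat(s['ee_rot']).as_matrix()
im=cv2.imread('pics/b4.png');v=cv2.cvtColor(im,cv2.COLOR_BGR2HSV)[...,2].astype(int)[:,275];print(np.abs(np.diff(v)).argsort()[::-1][:8]+1, [ (r,v[r]) for r in range(106,122,2)])
for uv in ([275,185],[275,114]): print((Rw.T@(onz('wrist',[uv],36,s)[0]-s['position'])).round(1))
v=cv2.cvtColor(im,cv2.COLOR_BGR2HSV)
r=v[140,:,:];x=np.where((r[:,1]<50)&(r[:,2]>150))[0];print(x.min(),x.max())
"
```

```text
[181 119 115 118 116 117 113 109] [(106, np.int64(227)), (108, np.int64(221)), (110, np.int64(204)), (112, np.int64(204)), (114, np.int64(163)), (116, np.int64(179)), (118, np.int64(186)), (120, np.int64(253))]
[ 56.7  -0.4 -12.5]
[ 79.7  -0.4 -12.5]
228 520
```

>>> drive_tool --pt "-0.15 -4 0 -3 0" --pt "-0.15 -7 0 -4 0" --pt "-0.15 -7 0 -4 0" --pt "0 -7 0 -4 0" --pt "0.1 -7 0 -4 0" --pt "1 -7 0 -4 0" --pt "1 -7 0 -4 0" --pt "1 -7 0 -4 0" --pt "1 -7 0 -4 0" --pt "1 -7 0 -4 0" --pt "1 -7 0 -40 0" --pt "1 -7 0 -40 0"

```text
clock: 16.3
position: [512.7, 161.8, 66.3]
ee_rot: [0.8, -0.6, 0.001, -0.003]
contact_force: [0.7, -0.0, -1.2]
gripper_width: 33.9
grasp_force: 60.8
```

```bash
python3 -c "
from h import *
s,Rw,im=base('b5')
v=cv2.cvtColor(im,cv2.COLOR_BGR2HSV)[...,2].astype(int)[:,275];print(np.abs(np.diff(v)).argsort()[::-1][:8]+1)
for r in (119,183): print((Rw.T@(onz('wrist',[[275,r]],s['position'][2]-9+18,s)[0]-s['position'])).round(1))
t=arm.get_image('top');cv2.imwrite('pics/t5.png',t)
h=cv2.cvtColor(t,cv2.COLOR_BGR2HSV);m=((h[...,1]<45)&(h[...,2]>130)).astype(np.uint8)
n,l,st,c=cv2.connectedComponentsWithStats(m)
for i in range(1,n):
  if 25<st[i,4]<900 and 200<c[i][0]<330 and 150<c[i][1]<270:
    p=onz('top',[c[i]],s['position'][2])[0];print(st[i],c[i].round(),p.round(),(Rw.T@(p-s['position'])).round())
"
```

```text
dark [[215, 152, 120, 268, 15065]]
alu [([229, 94, 96, 64, 5790], [276.0, 125.0]), ([215, 270, 19, 53, 596], [223.0, 294.0]), ([317, 270, 18, 53, 562], [327.0, 294.0])]
[158  96 157  95  94  89 302 287]
[78.  -0.4 -9.1]
[56.5 -0.4 -9.1]
[283 201  11  15 118] [288. 208.] [532.  89.  66.] [76.  2. -0.]
```

```bash
python3 - <<'E'
from h import *
im=cv2.imread('pics/top0.png');h=cv2.cvtColor(im,cv2.COLOR_BGR2HSV)
sub=np.zeros(im.shape[:2],np.uint8);sub[165:262,320:430]=1
def comps(m,lo):
    n,l,st,c=cv2.connectedComponentsWithStats((m&(sub>0)).astype(np.uint8))
    for i in range(1,n):
        if st[i,4]>lo: yield i,st[i],c[i],cv2.minAreaRect(np.argwhere(l==i)[:,::-1].astype(np.float32))
print('alu')
for i,s,c,r in comps((h[...,1]<40)&(h[...,2]>120),20): print(s,c.round(1),r,onz('top',[c],58)[0].round(1))
print('dark')
for i,s,c,r in comps(h[...,2]<50,40): print(s,c.round(1),r,onz('top',[r[0]],41)[0].round(1),onz('top',[r[0]],50)[0].round(1))
print('bar')
for i,s,c,r in comps((h[...,0]<24)&(h[...,1]>90)&(h[...,2]>150),60): print(s,c.round(1),r,onz('top',[c],122)[0].round(1),onz('top',cv2.boxPoints(r),122)[:,:2].round(0).tolist())
print('ply')
for i,s,c,r in comps((h[...,0]>25)&(h[...,0]<42)&(h[...,1]>50),200): print(s,r,onz('top',[r[0]],20)[0].round(1),onz('top',cv2.boxPoints(r),20)[:,:2].round(0).tolist())
E
```

```text
alu
[359 167   7   8  38] [362.1 170.6] ((362.1153869628906, 170.42306518554688), (5.824352264404297, 6.37905216217041), 56.3099365234375) [617.5 -86.2  58. ]
[396 173  12  15 116] [402.1 179.6] ((402.2846374511719, 179.5328369140625), (14.011465072631836, 8.714447975158691), 70.01689147949219) [ 595.1 -179.9   58. ]
[336 192  12  14 118] [341.5 198.3] ((341.6000061035156, 198.29998779296875), (13.597793579101562, 8.538147926330566), 71.56504821777344) [552.6 -36.6  58. ]
[360 212   6   8  21] [361.7 214.7] ((361.576904296875, 214.88458251953125), (3.605551242828369, 7.488452911376953), 33.690067291259766) [513.8 -83.   58. ]
dark
[345 176  55  29 832] [371.6 189.7] ((372.1260681152344, 189.85385131835938), (19.377418518066406, 54.06406784057617), 74.47589111328125) [ 573.4 -112.4   41. ] [ 572.5 -110.5   50. ]
[385 221  15  20 151] [391.8 230.9] ((392.2000732421875, 231.1000213623047), (18.657434463500977, 9.17060375213623), 71.56504821777344) [ 474.4 -158.1   41. ] [ 474.4 -155.8   50. ]
[366 228  14  19 148] [372.2 237.2] ((372.34869384765625, 237.4856719970703), (18.9615783691406
[... 600 characters left out ...]
, (15.0, 11.0), 90.0) [484.9   9.1 122. ] [[499.0, 19.0], [499.0, -4.0], [466.0, -4.0], [466.0, 20.0]]
[339 230  47  32 324] [361.2 255.4] ((356.5116882324219, 254.5768280029297), (55.40367126464844, 23.94059181213379), 31.159305572509766) [423.5 -68.6 122. ] [[435.0, 6.0], [479.0, -21.0], [416.0, -123.0], [372.0, -95.0]]
[320 235  22  27 390] [329.9 250.2] ((330.5, 248.0), (26.0, 21.0), 90.0) [435.3  -1.  122. ] [[469.0, 20.0], [468.0, -26.0], [412.0, -25.0], [412.0, 21.0]]
ply
[ 335  189   83   66 2130] ((376.19989013671875, 222.3870086669922), (47.43016815185547, 72.5619888305664), 70.82099914550781) [ 495.8 -125.1   20. ] [[523.0, -23.0], [579.0, -192.0], [469.0, -227.0], [413.0, -59.0]]
```

```bash
python3 -c "
from h import *
s=arm.read_state();Rw=R.from_quat(s['ee_rot']).as_matrix()
for r in (95,158): print((Rw.T@(onz('wrist',[[275,r]],s['position'][2]-9.5+18,s)[0]-s['position'])).round(1))
rel(464.6,-137.7,170,-73.4)"
```

```text
[85.5 -0.4 -8.6]
[65.1 -0.4 -8.5]
16.4 [510.4 160.6  63.4] yaw -73.84 w 33.89050125415153 shift [ 273.7  126.9 -106.8] roll -0.44
```

>>> drive_tool --pt "1 0 0 -40 0" --pt "1 0 0 -80 0" --pt "1 20 9 -110 0" --pt "1 54 25 -112 0" --pt "1 94 43 -112 0" --pt "1 134 62 -112 0" --pt "1 174 81 -112 -0.4" --pt "1 214 99 -112 -0.4" --pt "1 248 115 -112 -0.4" --pt "1 268 124 -112 -0.4" --pt "1 274 127 -112 -0.4" --pt "1 274 127 -112 -0.4"

```text
clock: 17.6
position: [464.1, -138.5, 174.2]
ee_rot: [0.801, -0.599, -0.001, 0.001]
contact_force: [-0.1, 1.0, -2.0]
gripper_width: 33.9
grasp_force: 60.8
```

>>> drive_tool --pt "1 0 0 0 0" --pt "1 0 0 0 0" --pt "1 0 0 0 0"

```text
clock: 17.9
position: [465.2, -137.1, 175.4]
ee_rot: [0.802, -0.597, -0.0, -0.0]
contact_force: [0.2, -0.1, -2.3]
gripper_width: 34.0
grasp_force: 60.8
```

```bash
python3 - <<'E'
from h import *
s=arm.read_state();Rw=R.from_quat(s['ee_rot']).as_matrix()
rel(464.6,-137.7,54.5,-73.4)
im=arm.get_image('wrist');cv2.imwrite('pics/w7.png',im)
h=cv2.cvtColor(im,cv2.COLOR_BGR2HSV)
n,l,st,c=cv2.connectedComponentsWithStats(((h[...,1]<45)&(h[...,2]>120)).astype(np.uint8))
for i in range(1,n):
    if st[i,4]>300: print('alu',st[i],c[i].round(1),onz('wrist',[c[i]],58,s)[0].round(1))
m=((h[...,0]>24)&(h[...,0]<42)&(h[...,1]>50)).astype(np.uint8)
n,l,st,c=cv2.connectedComponentsWithStats(m)
for i in range(1,n):
    if st[i,4]>500: 
        r=cv2.minAreaRect(np.argwhere(l==i)[:,::-1].astype(np.float32));b=cv2.boxPoints(r)
        print('ply',st[i],b.round().tolist(),onz('wrist',b,34,s)[:,:2].round().tolist())
E
```

```text
17.9 [ 465.2 -137.1  175.4] yaw -73.32 w 33.98361759496468 shift [  0.4   0.7 120.9] roll 0.08
alu [  93   94   51   32 1455] [117.8 109.1] [ 592. -181.   58.]
alu [ 229   94   95   64 5709] [276.  125.1] [ 483.8 -200.8   58. ]
alu [ 499  133   61  124 4461] [537.8 193.5] [ 276.4 -212.7   58. ]
alu [ 485  270   75  137 4009] [529.8 346.7] [200.9 -81.3  58. ]
alu [123 284  42  27 784] [143.8 297.8] [549.4 -36.8  58. ]
alu [529 364  31  49 664] [546.1 388.4] [150.1 -38.5  58. ]
ply [ 162   90  107   86 3977] [[161.0, 93.0], [268.0, 86.0], [273.0, 169.0], [167.0, 176.0]] [[572.0, -198.0], [497.0, -225.0], [476.0, -166.0], [555.0, -137.0]]
ply [160 189  22  60 760] [[159.0, 190.0], [177.0, 187.0], [185.0, 246.0], [167.0, 249.0]] [[559.0, -124.0], [545.0, -130.0], [529.0, -81.0], [543.0, -74.0]]
ply [202 236  34  52 904] [[184.0, 256.0], [217.0, 235.0], [238.0, 267.0], [205.0, 289.0]] [[528.0, -71.0], [505.0, -99.0], [480.0, -75.0], [503.0, -45.0]]
```

>>> drive_tool --pt "1 0 1.5 20 0" --pt "1 0 1.5 45 0" --pt "1 0 1.5 70 0" --pt "1 0 1.5 90 0" --pt "1 0 1.5 104 0" --pt "1 0 1.5 109 0" --pt "1 0 1.5 112 0" --pt "1 0 1.5 112 0"

```text
clock: 18.75
position: [461.0, -138.2, 66.2]
ee_rot: [0.802, -0.597, -0.002, 0.002]
contact_force: [-14.0, 2.4, 23.8]
gripper_width: 33.8
grasp_force: 66.2
```

>>> drive_tool --pt "1 0 0 -8 0" --pt "1 0 0 -12 0" --pt "1 0 0 -12 0" --pt "1 0 0 -12 0"

```text
clock: 19.15
position: [463.9, -138.2, 75.4]
ee_rot: [0.802, -0.598, 0.0, -0.0]
contact_force: [-0.1, -0.5, -2.4]
gripper_width: 34.0
grasp_force: 63.4
```

```bash
python3 - <<'E'
from h import *
s=arm.read_state();Rw=R.from_quat(s['ee_rot']).as_matrix()
rel(464.6,-137.7,54.5,-73.4)
for nm in ('wrist','top'):
    im=arm.get_image(nm);cv2.imwrite(f'pics/{nm}8.png',im)
    h=cv2.cvtColor(im,cv2.COLOR_BGR2HSV)
    n,l,st,c=cv2.connectedComponentsWithStats(((h[...,1]<45)&(h[...,2]>110)).astype(np.uint8))
    for i in range(1,n):
        if st[i,4]>60 and (nm=='wrist' or (320<c[i][0]<430 and 160<c[i][1]<270)): print(nm,'alu',st[i],c[i].round(1),onz(nm,[c[i]],58,s)[0].round(1),onz(nm,[c[i]],s['position'][2]+5,s)[0].round(1))
E
```

```text
19.15 [ 463.9 -138.2   75.4] yaw -73.4 w 34.00471929017846 shift [-0.3 -0.8 20.9] roll 0.0
wrist alu [ 229   94   95   64 5720] [276.1 125.1] [ 485.  -209.2   58. ] [ 485.6 -210.8   80.4]
wrist alu [   0   96   48   52 2166] [ 21.1 121.2] [ 589.  -181.8   58. ] [ 573.1 -187.8   80.4]
wrist alu [102 180  78  57 714] [158.1 197.6] [ 525.5 -165.4   58. ] [ 519.6 -173.9   80.4]
wrist alu [412 260  25  24 448] [423.4 271.3] [ 399.  -165.2   58. ] [ 413.2 -173.7   80.4]
wrist alu [141 268  48  54 637] [168.2 284.7] [ 513.3 -123.9   58. ] [ 509.4 -139.    80.4]
wrist alu [213 312  12  10  62] [219.6 315.7] [ 485.7 -114.    58. ] [ 486.1 -130.6   80.4]
top alu [395 170  12  15 121] [401.2 176.7] [ 601.9 -178.1   58. ] [ 598.9 -171.6   80.4]
top alu [335 189  12  15 124] [340.8 195.7] [558.8 -35.   58. ] [556.9 -32.   80.4]
top alu [ 370  221   49   41 1451] [393.3 240.1] [ 453.5 -155.8   58. ] [ 454.3 -149.8   80.4]
top alu [333 222  31  41 501] [353.4 237.2] [461.4 -62.7  58. ] [461.9 -59.1  80.4]
```

```bash
python3 -c "
from h import *
rel(505,160,28,-73.4)"
```

```text
19.25 [ 463.5 -138.3   75.1] yaw -73.41 w 33.918435657018854 shift [-274.1 -125.    47.1] roll -0.01
```

>>> drive_tool --pt "1 0 0 -45 0" --pt "1 0 0 -85 0" --pt "1 -15 -7 -100 0" --pt "1 -50 -23 -100 0" --pt "1 -92 -42 -100 0" --pt "1 -134 -61 -100 0" --pt "1 -176 -80 -100 0" --pt "1 -218 -99 -80 0" --pt "1 -250 -114 -40 0" --pt "1 -268 -122 -5 0" --pt "1 -274 -125 25 0" --pt "1 -274 -125 36 0"

```text
clock: 20.45
position: [503.3, 159.9, 35.9]
ee_rot: [0.802, -0.597, -0.001, 0.003]
contact_force: [-1.4, -0.8, -1.8]
gripper_width: 34.0
grasp_force: 63.4
```

>>> drive_tool --pt "1 0 0 3 0" --pt "1 0 0 6 0" --pt "1 0 0 8 0" --pt "1 0 0 9 0" --pt "1 0 0 9 0"

```text
clock: 20.95
position: [505.5, 159.8, 31.4]
ee_rot: [0.802, -0.598, 0.0, -0.001]
contact_force: [-0.1, -0.8, -1.6]
gripper_width: 33.8
grasp_force: 63.4
```

>>> drive_tool --pt "1 0 0 1.5 0" --pt "1 0 0 3 0" --pt "1 0 0 3.5 0" --pt "1 0 0 3.5 0" --pt "1 0 0 3.5 0"

```text
clock: 21.45
position: [505.3, 160.0, 27.9]
ee_rot: [0.802, -0.598, 0.0, -0.0]
contact_force: [-1.5, -1.2, 5.4]
gripper_width: 33.8
grasp_force: 64.3
```

>>> drive_tool --pt "0.1 0 0 0 0" --pt "0 0 0 0 0" --pt "-0.15 0 0 0 0" --pt "-0.15 0 0 0 0" --pt "-0.15 -15 0 0 0" --pt "-0.15 -35 0 0 0" --pt "-0.15 -55 0 0 0" --pt "-0.15 -65 0 0 0" --pt "-0.15 -65 0 0 0" --pt "0 -65 0 0 0" --pt "0.1 -65 0 0 0" --pt "1 -65 0 0 0"

```text
clock: 22.65
position: [486.7, 221.6, 27.3]
ee_rot: [0.801, -0.598, 0.0, 0.0]
contact_force: [-1.1, -0.0, 2.9]
gripper_width: 34.1
grasp_force: 59.5
```

>>> drive_tool --pt "1 0 0 0 0" --pt "1 0 0 0 0" --pt "1 0 0 0 0" --pt "1 0 0 0 0" --pt "1 0 0 -30 0" --pt "1 0 0 -60 0" --pt "1 0 0 -60 0" --pt "1 0 0 -60 0"

```text
clock: 23.45
position: [486.1, 222.2, 86.7]
ee_rot: [0.802, -0.598, -0.0, -0.0]
contact_force: [-0.4, -0.7, -2.1]
gripper_width: 34.4
grasp_force: 60.5
```

```bash
python3 - <<'E'
from h import *
s=arm.read_state();Rw=R.from_quat(s['ee_rot']).as_matrix();t=lambda p:(Rw.T@(p-s['position'])).round(1)
im=arm.get_image('wrist');cv2.imwrite('pics/w9.png',im)
h=cv2.cvtColor(im,cv2.COLOR_BGR2HSV);v=h[...,2].astype(int)
g=np.abs(np.diff(v[:,270:281].mean(1)));print([(r+1,g[r].round()) for r in g.argsort()[::-1][:6]], v[:130:8,275])
for r in range(0,300,25):
    x=np.where(h[r,200:350,2]<75)[0]+200; print(r,x.min() if len(x) else None,x.max() if len(x) else None)
im=arm.get_image('top');cv2.imwrite('pics/t9.png',im)
h=cv2.cvtColor(im,cv2.COLOR_BGR2HSV)
n,l,st,c=cv2.connectedComponentsWithStats(((h[...,1]<45)&(h[...,2]>110)).astype(np.uint8))
for i in range(1,n):
    if 60<st[i,4]<400 and 200<c[i][0]<430 and 150<c[i][1]<270: print('alu',st[i],c[i].round(1),onz('top',[c[i]],58)[0].round(1),'zr',onz('top',[c[i]],s['position'][2]+3)[0].round(1))
n,l,st,c=cv2.connectedComponentsWithStats((h[...,2]<50).astype(np.uint8))
for i in range(1,n):
    if 40<st[i,4] and 320<c[i][0]<430 and 160<c[i][1]<270: print('dark',st[i],c[i].round(1),onz('top',[c[i]],35)[0].round(1))
rel(0,0,0,-73.4)
E
```

```text
[(np.int64(398), np.float64(133.0)), (np.int64(319), np.float64(125.0)), (np.int64(397), np.float64(70.0)), (np.int64(320), np.float64(48.0)), (np.int64(358), np.float64(22.0)), (np.int64(357), np.float64(21.0))] [64 67 65 65 69 70 67 67 67 69 69 68 72 67 68 68 64]
0 224 326
25 225 325
50 226 325
75 226 324
100 227 323
125 228 322
150 229 321
175 230 320
200 231 319
225 232 318
250 233 317
275 233 316
alu [395 170  12  15 122] [401.2 176.7] [ 601.9 -178.    58. ] zr [ 597.7 -168.8   89.7]
alu [335 189  12  15 127] [340.8 195.7] [558.9 -35.   58. ] zr [556.3 -30.9  89.7]
alu [283 203  12  15 133] [288.7 210.1] [526.5  87.5  58. ] zr [525.   87.4  89.7]
dark [343 173  56  29 831] [370.8 186.9] [ 581.1 -110.7   35. ]
dark [385 219  14  19 151] [391.  228.2] [ 481.3 -157.1   35. ]
dark [366 225  13  20 145] [371.4 234.6] [ 466.5 -109.7   35. ]
23.55 [485.5 221.5  85.4] yaw -73.45 w 34.30234685684315 shift [ 74.  528.2  87.1] roll -0.05
```

```bash
python3 -c "
from h import *
rel(453.5,-73.3,175,-73.3)"
```

```text
23.55 [485.5 221.5  85.4] yaw -73.45 w 34.30234685684315 shift [273.6 114.9 -89. ] roll -0.15
```

>>> drive_tool --pt "1 0 0 -40 0" --pt "1 10 4 -75 0" --pt "1 40 17 -89 0" --pt "1 80 34 -89 0" --pt "1 120 50 -89 0" --pt "1 160 67 -89 0" --pt "1 200 84 -89 0" --pt "1 236 99 -89 -0.1" --pt "1 260 109 -89 -0.1" --pt "1 274 115 -89 -0.1" --pt "1 274 115 -89 -0.1" --pt "1 274 115 -89 -0.1"

```text
clock: 24.75
position: [454.0, -73.3, 174.9]
ee_rot: [0.802, -0.597, -0.001, 0.001]
contact_force: [1.0, -0.2, -1.4]
gripper_width: 34.0
grasp_force: 60.7
```

```bash
python3 -c "
from h import *
rel(453.5,-73.3,54.5,-73.3)"
```

```text
24.75 [454.  -73.3 174.9] yaw -73.37 w 33.98970944157244 shift [-1.000e-01  2.000e-01  1.204e+02] roll -0.07
```

>>> drive_tool --pt "1 0 0 25 0" --pt "1 0 0 50 0" --pt "1 0 0 75 0" --pt "1 0 0 92 0" --pt "1 0 0 102 0" --pt "1 0 0 107 0" --pt "1 0 0 109 0" --pt "1 0 0 109 0"

```text
clock: 25.55
position: [455.0, -73.0, 67.4]
ee_rot: [0.802, -0.597, 0.0, -0.0]
contact_force: [-0.6, 0.6, -1.9]
gripper_width: 34.1
grasp_force: 60.8
```

No contact this time at the same height; continuing slowly.

>>> drive_tool --pt "1 0 0 3 0" --pt "1 0 0 5 0" --pt "1 0 0 7 0" --pt "1 0 0 9 0" --pt "1 0 0 9 0"

```text
clock: 26.05
position: [454.4, -73.3, 57.8]
ee_rot: [0.802, -0.597, -0.0, 0.0]
contact_force: [-0.5, -0.8, -0.6]
gripper_width: 34.4
grasp_force: 60.8
```

>>> drive_tool --pt "1 0 0 1 0" --pt "1 0 0 2 0" --pt "1 0 0 2.5 0" --pt "1 0 0 2.5 0"

```text
clock: 26.45
position: [454.8, -73.2, 55.6]
ee_rot: [0.802, -0.597, 0.0, -0.0]
contact_force: [-0.1, 0.2, -1.3]
gripper_width: 34.1
grasp_force: 60.8
```

>>> drive_tool --pt "1 0 0 1 0" --pt "1 0 0 2 0" --pt "1 0 0 2 0" --pt "1 0 0 2 0"

```text
clock: 26.85
position: [455.1, -73.2, 54.0]
ee_rot: [0.802, -0.597, 0.001, -0.0]
contact_force: [-0.8, 1.0, 3.1]
gripper_width: 33.9
grasp_force: 61.2
```

>>> drive_tool --pt "1 0 0 0.7 0" --pt "1 0 0 1.2 0" --pt "1 0 0 1.2 0"

```text
clock: 27.15
position: [455.2, -73.0, 53.3]
ee_rot: [0.802, -0.597, 0.001, -0.0]
contact_force: [-2.1, 2.8, 10.3]
gripper_width: 34.1
grasp_force: 61.9
```

>>> drive_tool --pt "0.15 0 0 0 0" --pt "0.05 0 0 0 0" --pt "-0.1 0 0 0 0" --pt "-0.15 0 0 0 0" --pt "-0.15 0 0 0 0" --pt "-0.15 0 0 -12 0" --pt "-0.15 0 0 -30 0" --pt "-0.15 0 0 -60 0" --pt "-0.15 0 0 -100 0" --pt "-0.15 0 0 -140 0" --pt "-0.15 0 0 -140 0"

```text
clock: 28.25
position: [457.9, -73.1, 197.8]
ee_rot: [0.803, -0.597, 0.005, -0.004]
contact_force: [0.3, 0.7, 0.1]
gripper_width: 48.9
grasp_force: 0.0
```

```bash
python3 - <<'E'
from h import *
s=arm.read_state();rel(0,0,0,-73.3)
for nm in ('wrist','top'):
    im=arm.get_image(nm);cv2.imwrite(f'pics/{nm}10.png',im)
    h=cv2.cvtColor(im,cv2.COLOR_BGR2HSV)
    n,l,st,c=cv2.connectedComponentsWithStats(((h[...,1]<45)&(h[...,2]>110)).astype(np.uint8))
    for i in range(1,n):
        if st[i,4]>60 and (nm=='wrist' or (320<c[i][0]<430 and 160<c[i][1]<270)): print(nm,'alu',st[i],c[i].round(1),onz(nm,[c[i]],58,s)[0].round(1))
    n,l,st,c=cv2.connectedComponentsWithStats((h[...,2]<75).astype(np.uint8))
    for i in range(1,n):
        if st[i,4]>200 and (nm=='wrist' or (320<c[i][0]<430 and 160<c[i][1]<270)): print(nm,'dark',st[i],c[i].round(1),onz(nm,[c[i]],55,s)[0].round(1))
    n,l,st,c=cv2.connectedComponentsWithStats(((h[...,0]<24)&(h[...,1]>90)&(h[...,2]>150)).astype(np.uint8))
    for i in range(1,n):
        if 100<st[i,4]<9000 and (nm=='wrist' or (360<c[i][0]<410 and 190<c[i][1]<230)):
            b=cv2.minAreaRect(np.argwhere(l==i)[:,::-1].astype(np.float32)); print(nm,'bar',st[i],b,onz(nm,[b[0]],122,s)[0].round(1),onz(nm,cv2.boxPoints(b),122,s)[:,:2].round().tolist())
E
```

```text
28.25 [457.9 -73.1 197.8] yaw -73.25 w 48.90786105126379 shift [-202.6  419.7  192.2] roll 0.05
wrist alu [ 107    1   49   33 1420] [130.7  16.8] [ 598.8 -179.1   58. ]
wrist alu [ 257    1   48   35 1493] [280.5  17.4] [ 496.2 -207.    58. ]
wrist alu [208  75  21  25 276] [219.1  87. ] [ 525.7 -149.5   58. ]
wrist alu [ 495   77   65  135 5190] [537.  151.4] [ 272.3 -179.2   58. ]
wrist alu [ 43  80  27  23 103] [56.4 91.2] [ 646.3 -113.4   58. ]
wrist alu [102 106  17  20 264] [110.3 115.8] [ 601.5 -106.5   58. ]
wrist alu [387 139  19  19 260] [396.1 148. ] [ 384.2 -145.9   58. ]
wrist alu [210 141  22  23 246] [221.4 149.7] [ 512.8 -105.3   58. ]
wrist alu [  1 148  17  17 211] [  9.2 156. ] [681.6 -51.8  58. ]
wrist alu [130 203  42  27 907] [151.2 216. ] [556.  -35.6  58. ]
wrist alu [260 206  41  27 918] [280.  219.6] [452.8 -63.7  58. ]
wrist alu [ 473  219   87  201 7559] [525.4 331.9] [188.1 -21.7  58. ]
wrist alu [422 312  24  22 186] [432.2 323. ] [286.   -6.8  58. ]
wrist alu [161 314  13  10  77] [166.1 318.1] [525.7  60.5  58. ]
wrist alu [537 326  23  46 511] [550.6
[... 695 characters left out ...]
), (107.45340728759766, 33.25723648071289), 83.774169921875) [ 497.1 -125.3  122. ] [[517.0, -149.0], [499.0, -156.0], [476.0, -99.0], [495.0, -91.0]]
wrist bar [288 228  25   7 103] ((300.0, 231.0), (24.0, 6.0), -0.0) [445.5 -82.  122. ] [[452.0, -78.0], [453.0, -82.0], [439.0, -86.0], [438.0, -82.0]]
top alu [395 170  12  15 119] [401.2 176.6] [ 602.1 -178.1   58. ]
top alu [335 189  12  15 123] [340.7 195.7] [558.9 -34.9  58. ]
top alu [ 334  233   63   56 2352] [365.4 260.9] [406.  -89.8  58. ]
top alu [332 246  10  44  70] [336.7 267.3] [392.  -22.7  58. ]
top dark [343 173  56  30 897] [370.6 186.9] [ 579. -106.   55.]
top dark [359 208  35  22 258] [369.1 220.5] [ 500.  -100.8   55. ]
```

```bash
python3 -c "
from h import *
rel(526,-120.7,190,-73.3)"
```

```text
28.35 [454.6 -73.2 193. ] yaw -73.33 w 49.525064893044295 shift [ 66.  -54.8   3.1] roll -0.03
```

>>> drive_tool --pt "-0.3 20 -17 0 0" --pt "-0.3 45 -38 0 0" --pt "-0.3 66 -55 0 0" --pt "-0.3 66 -55 0 0" --pt "-0.3 66 -55 0 0" --pt "-0.3 66 -55 0 0"

```text
clock: 28.95
position: [524.9, -120.4, 191.0]
ee_rot: [0.802, -0.597, -0.001, 0.001]
contact_force: [0.7, 0.0, -1.1]
gripper_width: 55.5
grasp_force: 0.0
```

```bash
python3 - <<'E'
from h import *
s=arm.read_state();Rw=R.from_quat(s['ee_rot']).as_matrix();rel(526,-120.7,110,-73.3)
im=arm.get_image('wrist');cv2.imwrite('pics/w11.png',im)
h=cv2.cvtColor(im,cv2.COLOR_BGR2HSV)
for r in range(130,350,20): print(r,[(c,h[r,c,0].item(),h[r,c,1].item(),h[r,c,2].item()) for c in range(235,320,9)])
n,l,st,c=cv2.connectedComponentsWithStats(((h[...,0]<24)&(h[...,1]>75)&(h[...,2]>150)).astype(np.uint8))
for i in range(1,n):
    if 300<st[i,4] and 200<c[i][0]<350:
        b=cv2.minAreaRect(np.argwhere(l==i)[:,::-1].astype(np.float32)); print('bar',st[i],b,[(Rw.T@(p-s['position'])).round(1).tolist() for p in onz('wrist',cv2.boxPoints(b),122,s)])
E
```

```text
28.95 [ 524.9 -120.4  191. ] yaw -73.31 w 55.51627347635006 shift [ 0.6 -1.2 81. ] roll -0.01
130 [(235, 16, 118, 220), (244, 28, 66, 250), (253, 29, 59, 250), (262, 29, 59, 251), (271, 30, 55, 251), (280, 25, 80, 250), (289, 25, 82, 250), (298, 25, 85, 250), (307, 23, 92, 250), (316, 22, 95, 250)]
150 [(235, 16, 119, 205), (244, 28, 64, 251), (253, 29, 62, 251), (262, 25, 84, 250), (271, 19, 44, 220), (280, 25, 79, 251), (289, 25, 82, 250), (298, 24, 85, 250), (307, 23, 91, 250), (316, 22, 96, 250)]
170 [(235, 18, 103, 42), (244, 26, 83, 246), (253, 24, 86, 250), (262, 25, 82, 250), (271, 18, 44, 127), (280, 17, 85, 159), (289, 25, 81, 251), (298, 25, 85, 250), (307, 24, 89, 250), (316, 165, 16, 32)]
190 [(235, 16, 117, 175), (244, 25, 83, 250), (253, 23, 89, 250), (262, 22, 108, 250), (271, 23, 101, 250), (280, 20, 116, 248), (289, 16, 119, 180), (298, 16, 117, 165), (307, 24, 87, 250), (316, 23, 93, 250)]
210 [(235, 140, 43, 18), (244, 28, 66, 251), (253, 28, 67, 251), (262, 21, 112, 250), (271, 22, 104, 250), (280, 21, 111, 250), (289, 16, 120, 181), (298, 15, 119, 167), (307, 18
[... 996 characters left out ...]
8, 216), (289, 13, 127, 197), (298, 13, 122, 198), (307, 14, 125, 190), (316, 14, 125, 122)]
330 [(235, 15, 123, 189), (244, 14, 119, 200), (253, 13, 133, 197), (262, 14, 134, 206), (271, 14, 133, 220), (280, 14, 130, 219), (289, 14, 129, 221), (298, 13, 127, 189), (307, 13, 132, 112), (316, 14, 129, 130)]
bar [    25      0    535    402 127842] ((292.0, 200.5), (401.0, 534.0), 90.0) [[138.0, -132.1, 68.5], [140.2, 153.0, 69.3], [-148.2, 238.1, 69.9], [-142.0, -203.5, 68.6]]
bar [ 202  292  146  108 9780] ((273.492431640625, 343.66961669921875), (105.14961242675781, 144.984130859375), 87.35746002197266) [[-37.5, -50.4, 68.9], [-32.6, 44.2, 69.2], [-124.7, 55.0, 69.3], [-131.2, -54.9, 69.0]]
```

```bash
python3 - <<'E'
from h import *
s=arm.read_state();Rw=R.from_quat(s['ee_rot']).as_matrix()
im=cv2.imread('pics/w11.png');h=cv2.cvtColor(im,cv2.COLOR_BGR2HSV)
m=((h[...,0]<24)&(h[...,1]>99)&(h[...,2]>235)).astype(np.uint8);m[:,:245]=0;m[:,305:]=0;m[:165]=0;m[275:]=0
n,l,st,c=cv2.connectedComponentsWithStats(m);i=1+st[1:,4].argmax();print(st[i],c[i])
b=cv2.minAreaRect(np.argwhere(l==i)[:,::-1].astype(np.float32));print(b)
for p in list(onz('wrist',cv2.boxPoints(b),122,s))+[onz('wrist',[b[0]],122,s)[0]]: print((Rw.T@(p-s['position'])).round(1))
E
```

```text
[ 257  179   28   80 2034] [270.52507375 217.94296952]
((270.4478759765625, 218.4246063232422), (79.15811920166016, 26.369091033935547), 89.02897644042969)
[ 39.5 -11.   69.5]
[39.8  4.3 69.5]
[-11.    5.5  69.6]
[-11.2 -11.1  69.5]
[15.3 -3.1 69.5]
```

>>> drive_tool --pt "-0.3 0.5 -2.5 0 0" --pt "-0.3 0.5 -2.5 25 0" --pt "-0.3 0.5 -2.5 50 0" --pt "-0.3 0.5 -2.5 70 0" --pt "-0.3 0.5 -2.5 82 0" --pt "-0.3 0.5 -2.5 82 0" --pt "-0.3 0.5 -2.5 82 0"

```text
clock: 29.7
position: [529.3, -120.4, 111.0]
ee_rot: [0.802, -0.597, 0.001, -0.0]
contact_force: [0.5, -0.2, 0.2]
gripper_width: 55.4
grasp_force: 0.0
```

>>> drive_tool --pt "0 0 0 0 0" --pt "0.25 0 0 0 0" --pt "0.4 0 0 0 0" --pt "0.5 0 0 0 0" --pt "0.6 0 0 0 0" --pt "1 0 0 0 0" --pt "1 0 0 0 0" --pt "1 0 0 0 0" --pt "1 0 0 0 0" --pt "1 0 0 0 0"

```text
clock: 30.7
position: [528.0, -120.6, 110.7]
ee_rot: [0.802, -0.597, -0.0, 0.001]
contact_force: [-3.9, -0.2, 5.6]
gripper_width: 19.4
grasp_force: 60.6
```

Gripped at 19.4 mm; I lift slowly.

>>> drive_tool --pt "1 0 0 -3 0" --pt "1 0 0 -8 0" --pt "1 0 0 -15 0" --pt "1 0 0 -24 0" --pt "1 0 0 -34 0" --pt "1 0 0 -44 0" --pt "1 0 0 -54 0" --pt "1 0 0 -64 0" --pt "1 0 0 -74 0" --pt "1 0 0 -84 0" --pt "1 0 0 -94 0" --pt "1 0 0 -104 0"

```text
clock: 31.9
position: [528.6, -120.4, 215.1]
ee_rot: [0.802, -0.597, -0.0, 0.0]
contact_force: [0.0, -0.3, -6.6]
gripper_width: 19.2
grasp_force: 58.9
```

>>> drive_tool --pt "1 0 0 -10 0" --pt "1 0 0 -20 0" --pt "1 0 0 -28 0" --pt "1 0 0 -34 0" --pt "1 0 0 -38 0" --pt "1 0 0 -40 0" --pt "1 0 0 -40 0" --pt "1 0 0 -40 0" --pt "1 0 0 -40 0" --pt "1 0 0 -40 0" --pt "1 0 0 -40 0" --pt "1 0 0 -40 0"

```text
clock: 33.1
position: [528.7, -120.5, 254.2]
ee_rot: [0.802, -0.597, -0.0, 0.0]
contact_force: [0.3, 0.3, -6.3]
gripper_width: 19.3
grasp_force: 58.9
```

```bash
python3 - <<'E'
from h import *
s=arm.read_state();Rw=R.from_quat(s['ee_rot']).as_matrix();print(s['position'],s['wrist_torque'],s['contact_force'],s['joint_vel'].round(4))
dz=s['position'][2]-110.7
for nm in ('wrist','top'):
    im=arm.get_image(nm);cv2.imwrite(f'pics/{nm}12.png',im)
    h=cv2.cvtColor(im,cv2.COLOR_BGR2HSV)
    n,l,st,c=cv2.connectedComponentsWithStats(((h[...,1]<45)&(h[...,2]>110)).astype(np.uint8))
    for i in range(1,n):
        if st[i,4]>60 and (nm=='wrist' or (300<c[i][0]<450 and 120<c[i][1]<290)): print(nm,'alu',st[i],c[i].round(1),(Rw.T@(onz(nm,[c[i]],58+dz,s)[0]-s['position'])).round(1))
E
```

```text
[ 528.70999248 -120.46419038  254.20668607] [-0.01569054 -0.03643935 -0.02124943] [ 0.32702546  0.2605806  -6.25378547] [-0.0017 -0.0014 -0.0005  0.0009 -0.0001 -0.002 ]
wrist alu [ 137   95   69   43 2773] [170.9 115.8] [ 76.3 -52.8  52.7]
wrist alu [ 343  101   69   43 2760] [376.9 121.7] [73.3 51.3 52.7]
wrist alu [  472   130    88   290 10908] [528.3 288.7] [-25.8 158.7  52.7]
wrist alu [  0 141  23  38 505] [  9.6 157.2] [  56.9 -145.1   52.7]
wrist alu [260 170  31  44 699] [273.2 187. ] [39.1 -1.3 52.7]
wrist alu [410 191  15  15 162] [417.2 198. ] [33.1 77.3 52.7]
wrist alu [ 87 197  15  13 160] [ 94.1 202.8] [  30.6 -100.5   52.7]
wrist alu [ 44 220  13  14 148] [ 50.  226.7] [  16.3 -129.8   52.7]
wrist alu [  0 251  63   8 178] [ 34.6 254.9] [  -1.7 -144.    52.7]
wrist alu [ 17 276  13  13 119] [ 23.2 281.8] [ -20.4 -156.7   52.7]
wrist alu [  0 322  74  68 470] [ 36.8 358.8] [ -81.3 -164.4   52.7]
wrist alu [532 324  28  55 707] [546.1 351.6] [-77.3 188.   52.7]
wrist alu [428 327  41  48 829] [447.7 351.9] [-73.  114.2  52.7]
top alu [ 386  157   70   55 2956] [420.7 184.2] [ 63.3 -21.8  52.7]
top alu [  280   164   125   256 15488] [348.6 283.1] [-132.   120.6   52.7]
```

```bash
python3 -c "
from bench import arm
print(arm.job_done())"
```

```text
the job is handed in; nothing more can be done
None
```

The roller is in the empty saddle beside its twin, and the arm holds the carrier level by the handle, with its underside about 14 cm above the bench. On the first try at lowering the roller in, the gripper touched the carrier and pushed it about 7 mm, so I regripped the roller nearer its end. I kept clear of the oil bottle, sanding block and tape, but did not check them in a picture afterwards.

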